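# Seat a control box in the bench test jig

### The job

Set up the control box in the test jig: push it over the plate until its back is flat against the rear rail and its left end is up against the end stop, and only then swing the gate fully shut across its front. Do it by pushing with the fingertips or the outside of the fingers, nothing needs gripping: the box must not be lifted or tipped, and the knobs, switches and meter on its top must not be touched. Leave all the other things on the plate and the bench where they are, and finish clear of everything.

Things in the scene. Friction and masses are not known exactly. Their poses are not given: they have to be found in the camera images.
- jig: Test jig, fixed: flat aluminium plate 10 mm thick with a rail along its rear, an end stop on its left and a gate. Origin on the bench, z up, x away from the robot towards the rail, y left along the rail (turned with the jig). In mm in this frame: plate x -170 to 125, y -250 to 210, top z 10. The box is home with its centre at x 40, y 10 and its axes along the jig's.
- contact (a point): Middle of the front face of the rear rail's black contact block (jig x 90, y 10 mm), 20 mm above the plate; the middle of the box's back belongs here. Axes as the jig's. The block is flush in the rail, which is 20 mm thick, stands 30 mm above the plate and runs from y -150 to 105 mm.
- stop (a point): Middle of the end stop's stopping face, which looks right (-y of the jig): jig x 45, y 85 mm, 20 mm above the plate. The stop is a bar 90 mm long (jig x 0 to 90 mm, up to the rail), 20 mm thick, standing 30 mm above the plate.
- unit: The control box: loose, teal, face up on the jig plate, 100 mm (x, front to back) x 150 mm (y) x 42 mm high, 0.5 to 0.95 kg; slides under a push of 2 to 10 N. Origin at the centre of its underside, z up, +x out of its back (brass contacts), +y to its left end. Its back's middle starts 25 to 75 mm short of the rail, 40 to 80 mm right, turned up to 0.3 rad to the jig.
- unit_back (a point): Middle of the control box's back face, 20 mm above its underside.
- controls: Round meter, black knobs, toggle switches and lamp on top of the control box, up to 14 mm above its top face, all at least 12 mm in from its edges; not to be touched. Origin in the centre of the top face.
- gate (a joint): Angle of the gate, rad: 0 = fully shut on its stop, pointing along -y of the jig, 2 mm in front of a box that is home; 1.57 = pointing along -x of the jig; 1.9 = open stop. It turns level about an upright pivot and stays where left; 1 to 2 N near its tip moves it. To shut it, push its outer (left) side to the right, then away from the robot.
- pivot (a point): The gate's pivot axis, at the front end of the end stop (jig x = -17, y = 105 mm), at the height of the middle of the gate bar: 20 mm above the plate.
- gate_tip (a point): Free end of the gate bar, 110 mm from the pivot. The bar is steel, 10 mm thick and 18 mm high, its middle 20 mm above the plate; a thumb knob 14 mm dia stands on it 10 mm short of the tip, reaching 48 mm above the plate.
- plug_a: Round multipole plug, bare metal, 30 mm dia x 45 mm, standing on the jig plate on the outer (left) side of the end stop. Leave alone.
- plug_b: Smaller round plug, 24 mm dia x 38 mm, standing on the bench to the right. Leave alone.
- relay: Aluminium relay can, 32 mm dia x 46 mm, standing on the right front corner of the jig plate. Leave alone.
- spare_knob: Loose black knob, 28 mm dia x 18 mm, lying on the right rear corner of the jig plate. Leave alone.
- screwdriver: Screwdriver, 170 mm long, lying on the bench to the left. Leave alone.
- pill_jar: Small white jar, 44 mm dia x 65 mm, standing on the bench to the left. Leave alone.
- meter_box: Small meter box 65 x 80 x 34 mm with one round dial (50 mm high over all), on the bench to the right; not the control box. Leave alone.
Things that resemble listed ones, but are neither listed nor needed, are in the scene too. Leave any pink or red look-alike of the unit alone.

How it is judged:
On the way, in this order (a step that is already met when the one before it is completed fails the run):
1. the box is up to the rail and the end stop (within 6 mm) while the gate is still open (more than 0.15 rad) (x of unit_back in the frame of contact between -0.006 and 0.006 m and y of unit_back in the frame of contact between -0.006 and 0.006 m and value of joint gate above 0.15 rad), for 0.1 s.
2. the gate is shut (within 0.06 rad) (value of joint gate below 0.06 rad), for 0.1 s.
At the end, for the whole second after the job is handed in: The control box lies flat on the plate, the middle of its back within 3 mm of the contact block's middle both towards the rail and along it, square to the rail within 0.03 rad, and at rest; the gate is shut to within 0.06 rad (x of unit_back in the frame of contact between -0.003 and 0.003 m and y of unit_back in the frame of contact between -0.003 and 0.003 m and angle between the x axis of unit and the x axis of jig, either way round below 0.03 rad and z of unit in the frame of jig below 0.013 m and angle between unit's own z axis and vertical below 0.04 rad and value of joint gate below 0.06 rad and linear speed of unit below 0.01 m/s); the robot touches nothing.
It fails at once if the control box is lifted more than 8 mm off the plate or tipped more than 0.15 rad (z of unit in the frame of jig above 0.018 m or angle between unit's own z axis and vertical above 0.15 rad).
It fails at once if the robot presses on the controls on top of the box (more than 1 N) (contact force between any of the arm, the fingers and controls above 1 N).
It fails at once if one of the other things is moved more than 20 mm (distance of any of plug_a, plug_b, relay, spare_knob, screwdriver, pill_jar, meter_box from where it was at the start of the episode above 0.02 m).
It also fails if it takes over 64 s, if anything falls off the work surface, if the arm or the gripper's body presses on something with over 40 N, if the wrist force passes 120 N, or if a joint passes its speed limit or range.

### The arm

A 6-joint arm with a two-finger parallel gripper is mounted at the origin on the work surface. World frame = base frame: x ahead of the robot, y to its left, z up, the work surface at z = 0. Lengths are in m, angles in rad, forces in N, time in s.
With the tool pointing down it reaches from about 0.3 to 0.875 m from the base axis. Payload 6.4 kg.
Tool frame: the origin (TCP) lies between the finger pads; the fingertips stand tip_extent ahead of it and the grasp point (between the pads) lies 5 mm behind it (tip_extent is the distance from the TCP to the fingertips, in m); z points along the fingers, y is the direction in which the jaws open and shut (so a half turn about z gives the same grasp; the last joint's range is limited). The gripper opens to 85 mm and grips with 20 to 120 N. Pads are 22 mm wide; open, the fingers measure 114 mm over their backs; the gripper's body (76 mm by 85 mm) begins 54 mm behind the grasp point. The pads swing forward as they close: fully open they stand 13 mm farther back than shut.
Start: joints at [0.965, 0.181, 1.607, -0, 1.354, -0.206], TCP at [0.224, 0.53, 0.245] pointing down, gripper open.
Joint ranges: [-2.99, 2.99], [-0.89, 2.07], [0.3, 2.58], [-1.14, 4.28], [0, 2.63], [-3.12, 3.12]. Speed limits (rad/s): [2.57, 2.57, 3.01, 3.14, 3.14, 3.14].

### API

Orientations are given as a unit quaternion [w, x, y, z].
In Python, from bench import * gives the robot as it stands.
- The arm moves only by the shell command python3 -m jog 'ROWS'. ROWS is JSON, a list of rows, each a list of 3 entries, a list of its own where there are three numbers: the shift along the tool's x, y, z in mm, then the turn, a rotation vector about the tool's x, y, z in rad, then the opening, from 0 (shut) to 1 (fully open). A call has 1 to 20 rows; each row is the pose to reach, as a shift and turn from the pose measured when the call began, along the tool's axes at that moment; what a row does not reach only later rows make up. A row lasts 1/12 s, in which the tool goes at most 41.7 mm and 7.16 degrees, less where a joint would pass 70% of its speed; a pose out of reach is approached as far as the arm can. A call with a gripper value outside its range is refused whole. The fingers move at their own pace and stop on an object; the grip force is fixed at half the most. Time passes only in rows, so rows that repeat a pose let the fingers close. It gives the time, the measured TCP pose, the force and the opening at its end, in the units of the state.
- get_obs(): the state, without advancing time (a new reading comes with each control period).
- camera(name): name is "scene" or "top" or "wrist"; returns (picture, depth): 400x640x3 uint8, red, green, blue; 400x640 float32, m along the optical axis (not along the pixel's ray), 0 where there is no reading.
- get_calibration(name): a dict with "fx", "fy", "cx", "cy" (pixels), "world_from_camera" (4x4, takes a point from camera to world coordinates). Camera axes: x right, y down, z forward; pixel columns grow to the right and rows downward; lengths in m; the calibration is good to about 2 mm. The wrist camera is an equidistant fisheye: a pixel r from the principal point sees the ray r / f radians off the axis. A picture is of the moment at which its call begins: read the wrist's pose just before it. get_calibration takes no time and is no camera call; for the wrist camera it gives the pose at the moment of the call.
- hand_in(): hands the job in, once; it reports no verdict.
The state is a dict: "time_s": time; "q": joint angles; "dq": joint speeds; "joint_efforts": joint torques, N m; "eef_pos": TCP position; "eef_rot": TCP orientation; "wrist_force": force on the tool from outside, world axes, zero at the start; "torque": the same for the moment, N m; "opening": opening from 0.0 (shut) to 1.0 (fully open).
Only numpy, scipy, OpenCV 4.12 (cv2) and the standard library are available. Lean on these libraries where they do the work, as an engineer would, in place of code of your own. Each camera call takes 0.05 s, during which the arm holds its last target.

## Working session

There is one attempt and no reset: what is moved stays moved. The work goes in short steps, Python scripts to look and compute and a shell command to move; the robot and the scene stay as the last step left them, time stands still between calls to the robot, and variables do not carry over. Pictures are saved under pics/ and viewed, and the job is handed in when it is done.

```bash
ls; mkdir -p pics
python3 - <<'E'
from bench import *
import cv2,numpy as np
o=get_obs();print({k:np.round(v,3) for k,v in o.items()})
for n in ["scene","top","wrist"]:
    p,d=camera(n);cv2.imwrite(f"pics/{n}0.png",p[:,:,::-1]);np.save(f"pics/{n}0d.npy",d)
    c=get_calibration(n);print(n,{k:np.round(v,4).tolist() for k,v in c.items()})
E
```

```text
pics
{'time_s': np.float64(0.0), 'q': array([ 0.965,  0.182,  1.608,  0.   ,  1.354, -0.206]), 'dq': array([ 0.001, -0.001, -0.001,  0.001, -0.   , -0.001]), 'joint_efforts': array([ 1.0000e-03, -4.4487e+01, -3.5134e+01, -0.0000e+00,  9.0000e-03,
        0.0000e+00]), 'eef_pos': array([0.223, 0.529, 0.244]), 'eef_rot': array([-0.   ,  0.199,  0.98 , -0.001]), 'wrist_force': array([-0.124,  0.052,  0.297]), 'torque': array([-0.006, -0.038,  0.041]), 'opening': np.float64(0.997)}
scene {'fx': 419.519, 'fy': 419.519, 'cx': 316.4265, 'cy': 204.1039, 'world_from_camera': [[0.0505, 0.5773, -0.815, 1.5548], [0.9987, -0.0388, 0.0344, -0.0617], [-0.0118, -0.8156, -0.5785, 0.8394], [0.0, 0.0, 0.0, 1.0]]}
top {'fx': 407.1924, 'fy': 407.1924, 'cx': 315.9594, 'cy': 201.2173, 'world_from_camera': [[0.076, -0.9707, 0.2279, 0.2703], [-0.9971, -0.0747, 0.0145, -0.0215], [0.0029, -0.2284, -0.9736, 1.0187], [0.0, 0.0, 0.0, 1.0]]}
wrist {'fx': 309.7069, 'fy': 309.7069, 'cx': 315.8345, 'cy': 197.6761, 'world_from_camera': [[0.3887, 0.8861, 0.2524, 0.159], [0.9214, -0.3731, -0.1088, 0.5561], [-0.0022, 0.2748, -0.9615, 0.3733], [0.0, 0.0, 0.0, 1.0]]}
```

View pics/top0.png

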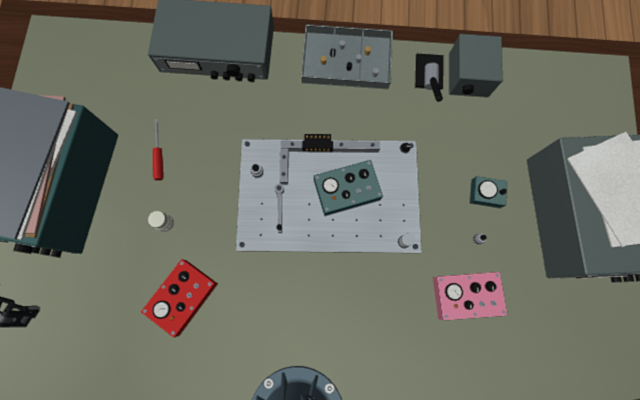

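View pics/scene0.png

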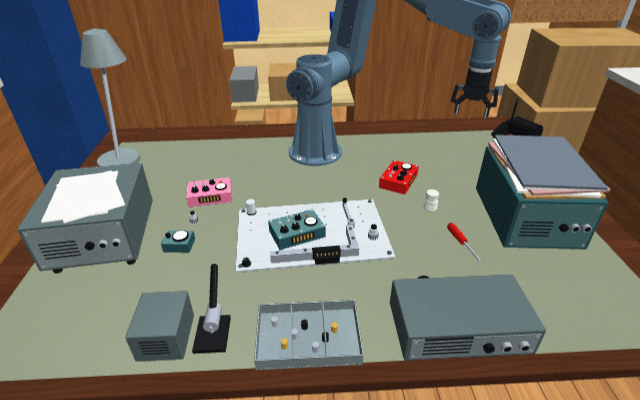

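Run:
```python
import cv2
p=cv2.imread('pics/top0.png');cv2.imwrite('pics/top0c.png',cv2.resize(p[20:240,180:460],None,fx=2.7,fy=2.7,interpolation=cv2.INTER_CUBIC))
```

```text
(no output)
```

View pics/top0c.png

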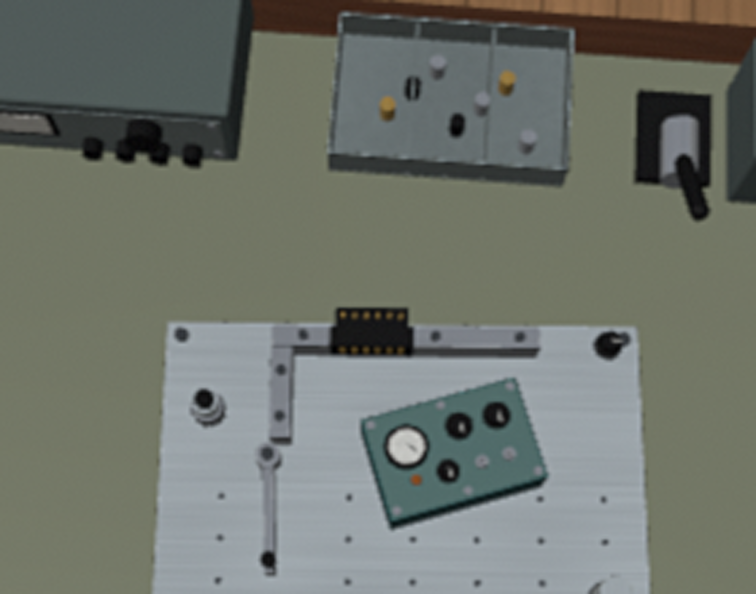

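```bash
cat > h.py <<'E'
from bench import *
import cv2,numpy as np
def ray(c,uv,z):
    T=np.array(c["world_from_camera"]);uv=np.atleast_2d(uv).astype(float)
    d=np.c_[(uv[:,0]-c["cx"])/c["fx"],(uv[:,1]-c["cy"])/c["fy"],np.ones(len(uv))]@T[:3,:3].T
    o=T[:3,3];t=(z-o[2])/d[:,2];return (o+d*t[:,None])[:,:2]
def proj(c,P):
    T=np.linalg.inv(np.array(c["world_from_camera"]));P=np.atleast_2d(P)@T[:3,:3].T+T[:3,3]
    return np.c_[P[:,0]/P[:,2]*c["fx"]+c["cx"],P[:,1]/P[:,2]*c["fy"]+c["cy"]]
def hmap(c,d):
    T=np.array(c["world_from_camera"]);v,u=np.mgrid[:d.shape[0],:d.shape[1]]
    P=np.stack([(u-c["cx"])/c["fx"]*d,(v-c["cy"])/c["fy"]*d,d],-1)@T[:3,:3].T+T[:3,3];P[d==0]=np.nan;return P
def big(m):
    n,l,s,_=cv2.connectedComponentsWithStats(m.astype(np.uint8));return l==1+np.argmax(s[1:,4])
def rect(m,c,z):
    ct=max(cv2.findContours(m.astype(np.uint8),cv2.RETR_EXTERNAL,cv2.CHAIN_APPROX_NONE)[0],key=cv2.contourArea)
    w=ray(c,ct[:,0],z)*1000
    r=cv2.minAreaRect(w.astype(np.float32));return r,cv2.boxPoints(r),w
E
python3 - <<'E'
from h import *
p=cv2.imread('pics/top0.png');d=np.load('pics/top0d.npy');c=get_calibration("top")
P=hmap(c,d);hsv=cv2.cvtColor(p,cv2.COLOR_BGR2HSV)
roi=np.zeros(d.shape,bool);roi[120:270,220:440]=1
print(hsv[195,380//1-15],hsv[230,300],hsv[270,300],P[230,300],P[195,365],P[270,300])
pl=roi&(hsv[...,2]>140)
pl=cv2.morphologyEx(pl.astype(np.uint8),cv2.MORPH_CLOSE,np.ones((15,15)))
r,b,_=rect(big(pl),c,.010);print("plate",r,b)
box=roi&(hsv[...,0]>70)&(hsv[...,0]<100)&(hsv[...,1]>60)&(P[...,2]>.042)
box=cv2.morphologyEx(box.astype(np.uint8),cv2.MORPH_CLOSE,np.ones((9,9)))
r,b,_=rect(big(box),c,.052);print("box",r,b)
for m,n in((pl,'pl'),(box,'box')): cv2.imwrite(f'pics/m_{n}.png',m*255)
E
```

```text
[ 88  61 108] [103  21 170] [ 37  35 124] [0.42950674 0.02770916 0.01089411] [ 0.52178199 -0.1257216   0.05071902] [ 0.33172894  0.01977294 -0.00043371]
plate ((528.3954467773438, -36.47149658203125), (293.0564270019531, 460.047607421875), 3.7179038524627686) [[ 367.2599   183.56671]
 [ 397.0913  -275.5127 ]
 [ 689.531   -256.5097 ]
 [ 659.6996   202.5697 ]]
box ((540.0825805664062, -80.8592529296875), (100.98384094238281, 148.9364013671875), 20.914823532104492) [[ 466.33386    -29.322191 ]
 [ 519.5011    -168.4455   ]
 [ 613.8313    -132.39632  ]
 [ 560.66406      6.7269897]]
```

```bash
cat >> h.py <<'E'
A=np.deg2rad(3.72);RJ=np.array([[np.cos(A),-np.sin(A)],[np.sin(A),np.cos(A)]]);OJ=np.array([549.6,-15.1])
def j2w(p): return np.atleast_2d(p)@RJ.T+OJ
def w2j(p): return (np.atleast_2d(p)-OJ)@RJ
def overlay(n,p,c,k=3):
    p=p.copy()
    segs=[([(90,-150),(90,105)],40),([(110,-150),(110,105)],40),([(0,85),(90,85)],40),([(0,105),(0,85)],40),([(-170,-250),(125,-250),(125,210),(-170,210),(-170,-250)],10),([(-17,105),(-17,-5)],30),([(-17,105),(-127,105)],30),([(90,-12),(90,32)],40)]
    for s,z in segs:
        w=j2w(s);uv=proj(c,np.c_[w/1000,np.full(len(w),z/1000)])
        cv2.polylines(p,[np.int32(uv*16)],False,(0,0,255),1,cv2.LINE_AA,4)
    cv2.imwrite(n,p)
E
python3 - <<'E'
from h import *
for n in ("top","scene"):
    c=get_calibration(n);p=cv2.imread(f'pics/{n}0.png');s=2.6 if n=="top" else 3.6
    roi=(slice(120,270),slice(220,440)) if n=="top" else (slice(180,280),slice(220,420))
    u0,v0=roi[1].start,roi[0].start
    q=cv2.resize(p[roi],None,fx=s,fy=s,interpolation=cv2.INTER_CUBIC)
    c2=dict(c);c2["fx"]*=s;c2["fy"]*=s;c2["cx"]=(c["cx"]-u0+.5)*s-.5;c2["cy"]=(c["cy"]-v0+.5)*s-.5
    overlay(f'pics/{n}0o.png',q,c2)
r=((540.1,-80.9));print(w2j(r))
E
```

```text
[[-13.74913008 -65.04499536]]
```

View pics/top0o.png

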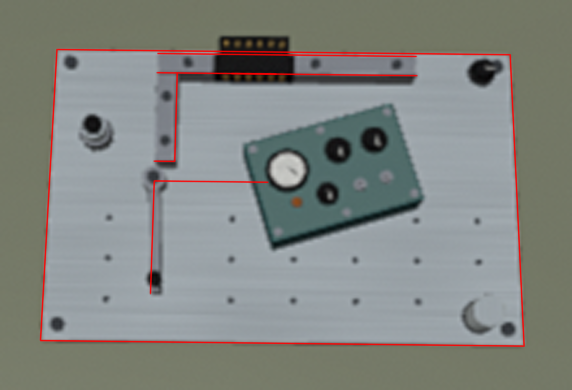

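View pics/scene0o.png

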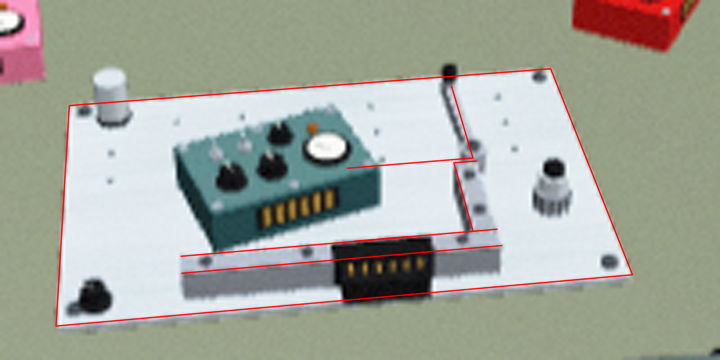

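Run:
```python
import bench
print([n for n in dir(bench) if n[0]!='_']); print(getattr(bench,'tip_extent',None),getattr(bench,'TIP_EXTENT',None))
from h import *
o=get_obs();q=o["eef_rot"]
from scipy.spatial.transform import Rotation as R
r=R.from_quat([q[1],q[2],q[3],q[0]])
X=np.array([[-1,0,0],[0,1,0],[0,0,-1.]]);J=np.eye(3);J[:2,:2]=RJ
t=R.from_matrix(J@X)
tgt=np.r_[j2w((-115,-68))[0]/1000,.2]
print("turn",(r.inv()*t).as_rotvec(),"shift mm",r.inv().apply(tgt-o["eef_pos"])*1000)
```

```text
['MotionError', 'camera', 'get_calibration', 'get_obs', 'hand_in', 'tip_extent']
0.014 None
turn [-0.00123918 -0.00058201 -0.46472718] shift mm [-439.929962  -486.8616901   45.1056681]
```

View pics/wrist0.png

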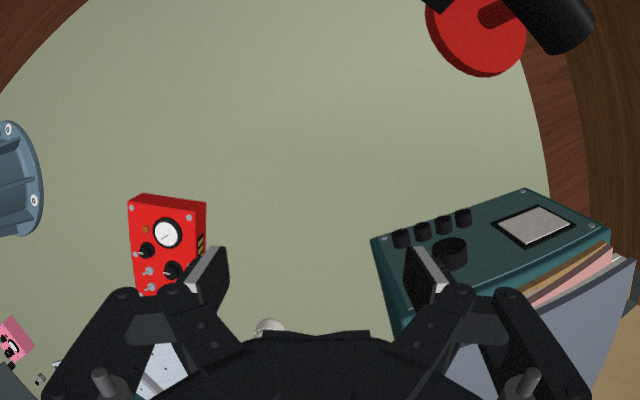

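```bash
python3 -m jog '[[[-44,-49,5],[0,0,-0.05],1],[[-110,-122,10],[0,0,-0.12],1],[[-198,-219,20],[0,0,-0.2],1],[[-286,-316,30],[0,0,-0.3],1],[[-374,-414,38],[0,0,-0.4],1],[[-440,-487,45],[0,0,-0.465],1],[[-440,-487,45],[0,0,-0.465],1],[[-440,-487,45],[0,0,-0.465],1],[[-440,-487,45],[0,0,-0.465],1],[[-440,-487,45],[0,0,-0.465],1],[[-440,-487,45],[0,0,-0.465],1],[[-440,-487,45],[0,0,-0.465],1],[[-440,-487,45],[0,0,-0.465],1],[[-440,-487,45],[0,0,-0.465],1],[[-440,-487,45],[0,0,-0.465],1],[[-440,-487,45],[0,0,-0.465],1],[[-440,-487,45],[0,0,-0.465],1],[[-440,-487,45],[0,0,-0.465],1],[[-440,-487,45],[0,0,-0.465],1],[[-440,-487,45],[0,0,-0.465],1]]'
cat >> h.py <<'E'
from scipy.spatial.transform import Rotation as R
def stat():
    o=get_obs();q=o["eef_rot"];r=R.from_quat([q[1],q[2],q[3],q[0]])
    J=np.eye(3);J[:2,:2]=RJ
    t=R.from_matrix(J@np.diag([-1,1,-1.]))
    print("t",round(float(o["time_s"]),2),"tcp jig",w2j(o["eef_pos"][:2]*1000).round(1),"z",(o["eef_pos"][2]*1000).round(1),"rot err",(r.inv()*t).as_rotvec().round(3),"F",np.round(o["wrist_force"],1),"op",np.round(o["opening"],2))
E
python3 -c "
from h import *
stat()"
```

```text
time_s: 1.82
eef_pos: [0.4388, -0.0895, 0.1999]
eef_rot: [-0.001, -0.033, 0.999, -0.0]
wrist_force: [0.0, -0.2, -0.0]
opening: 1.001
t 1.82 tcp jig [[-115.4  -67.1]] z 199.9 rot err [-0.    -0.001  0.001] F [ 0.  -0.2 -0. ] op 1.0
```

```bash
python3 -m jog '[[[0,0,35],[0,0,0],1],[[0,0,70],[0,0,0],1],[[0,0,105],[0,0,0],1],[[0,0,135],[0,0,0],1],[[0,0,155],[0,0,0],1],[[0,0,165],[0,0,0],1],[[0,0,170],[0,0,0],1],[[0,0,170],[0,0,0],1]]'
python3 -c "
from h import *
stat()
p,d=camera('wrist');cv2.imwrite('pics/w1.png',p[:,:,::-1])
p,d=camera('scene');cv2.imwrite('pics/s1.png',cv2.resize(p[150:290,180:420,::-1],None,fx=3.2,fy=3.2))"
```

```text
time_s: 2.48
eef_pos: [0.4384, -0.0888, 0.0297]
eef_rot: [-0.001, -0.034, 0.999, -0.0]
wrist_force: [-0.2, -0.2, 0.4]
opening: 0.998
t 2.48 tcp jig [[-115.8  -66.3]] z 29.7 rot err [ 0.    -0.002  0.003] F [-0.2 -0.2  0.4] op 1.0
```

View pics/w1.png

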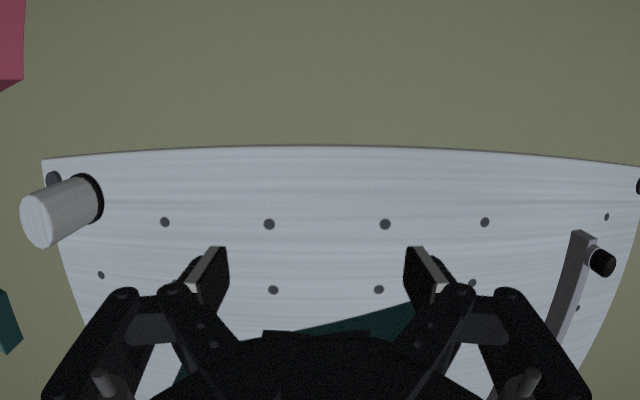

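View pics/s1.png

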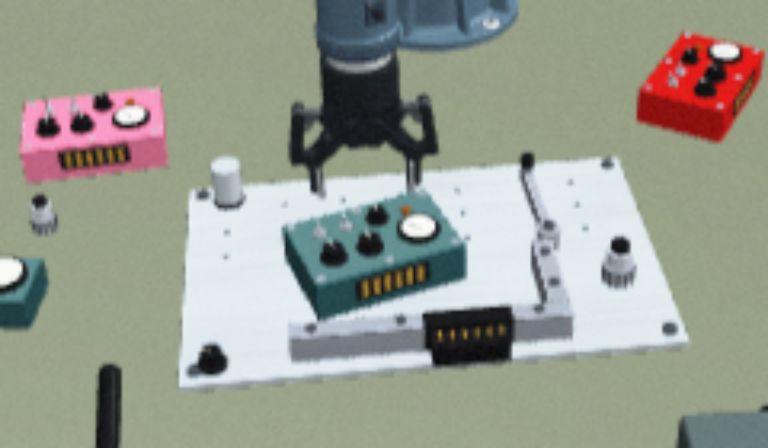

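```bash
python3 -m jog '[[[-8,0,0],[0,0,0],1],[[-15,0,0],[0,0,0],1],[[-20,0,0],[0,0,0],1],[[-25,0,0],[0,0,0],1],[[-30,0,0],[0,0,0],1],[[-34,0,0],[0,0,0],1],[[-38,0,0],[0,0,0],1],[[-42,0,0],[0,0,0],1],[[-46,0,0],[0,0,0],1],[[-50,0,0],[0,0,0],1],[[-54,0,0],[0,0,0],1],[[-58,0,0],[0,0,0],1],[[-62,0,0],[0,0,0],1],[[-66,0,0],[0,0,0],1],[[-70,0,0],[0,0,0],1],[[-74,0,0],[0,0,0],1],[[-74,0,0],[0,0,0],1]]'
cat >> h.py <<'E'
def box():
    p,d=camera("top");c=get_calibration("top");p=p[:,:,::-1].copy()
    P=hmap(c,d);hsv=cv2.cvtColor(p,cv2.COLOR_BGR2HSV)
    roi=np.zeros(d.shape,bool);roi[120:270,220:440]=1
    m=roi&(hsv[...,0]>70)&(hsv[...,0]<100)&(hsv[...,1]>60)&(P[...,2]>.042)&(P[...,2]<.06)
    m=cv2.morphologyEx(m.astype(np.uint8),cv2.MORPH_CLOSE,np.ones((9,9)))
    r,b,_=rect(big(m),c,.052);print("box jig",w2j(r[0]).round(1),"size",np.round(r[1],1),"yaw",round(r[2]-3.72,2),"corners",w2j(b).round(0).tolist())
    return p,c
def crop(n,p,c=None):
    s=2.6;q=cv2.resize(p[120:270,220:440],None,fx=s,fy=s,interpolation=cv2.INTER_CUBIC)
    if c is None: cv2.imwrite(n,q);return
    c2=dict(c);c2["fx"]*=s;c2["fy"]*=s;c2["cx"]=(c["cx"]-220+.5)*s-.5;c2["cy"]=(c["cy"]-120+.5)*s-.5
    overlay(n,q,c2)
E
python3 -c "
from h import *
stat();p,c=box();crop('pics/t2.png',p)
p,d=camera('scene');cv2.imwrite('pics/s2.png',cv2.resize(p[150:290,180:420,::-1],None,fx=3.2,fy=3.2))"
```

```text
time_s: 4.0
eef_pos: [0.513, -0.0841, 0.0306]
eef_rot: [-0.001, -0.034, 0.999, -0.0]
wrist_force: [-1.4, 0.8, 0.5]
opening: 1.001
t 4.0 tcp jig [[-41.  -66.5]] z 30.6 rot err [-0.    -0.002  0.003] F [-1.4  0.8  0.5] op 1.0
box jig [[ 18.  -19.5]] size [7.8 4.1] yaw 71.47 corners [[15.0, -23.0], [19.0, -24.0], [21.0, -16.0], [17.0, -15.0]]
```

View pics/t2.png

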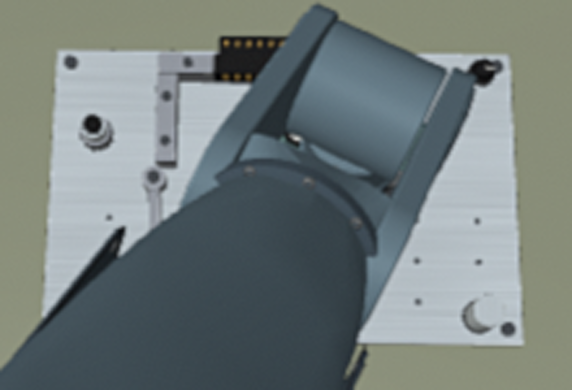

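View pics/s2.png

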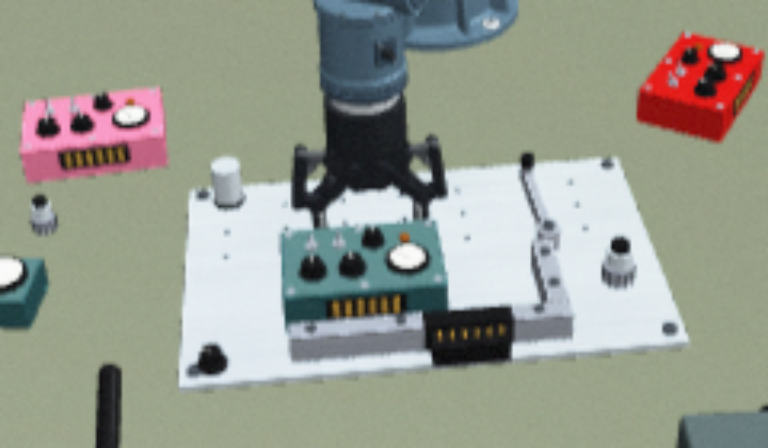

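```bash
python3 -m jog '[[[-4,0,0],[0,0,0],1],[[-8,0,0],[0,0,0],1],[[-12,0,0],[0,0,0],1],[[-15,0,0],[0,0,0],1],[[-17,0,0],[0,0,0],1],[[-17,0,0],[0,0,0],1]]'
python3 -c "
from h import *
stat()
p,d=camera('scene');cv2.imwrite('pics/s3.png',cv2.resize(p[180:280,220:420,::-1],None,fx=4,fy=4,interpolation=2))"
```

```text
time_s: 4.6
eef_pos: [0.5301, -0.0832, 0.0304]
eef_rot: [-0.0, -0.034, 0.999, -0.0]
wrist_force: [-1.8, -0.5, -2.0]
opening: 1.002
t 4.6 tcp jig [[-23.9 -66.7]] z 30.4 rot err [-0.001 -0.001  0.002] F [-1.8 -0.5 -2. ] op 1.0
```

View pics/s3.png

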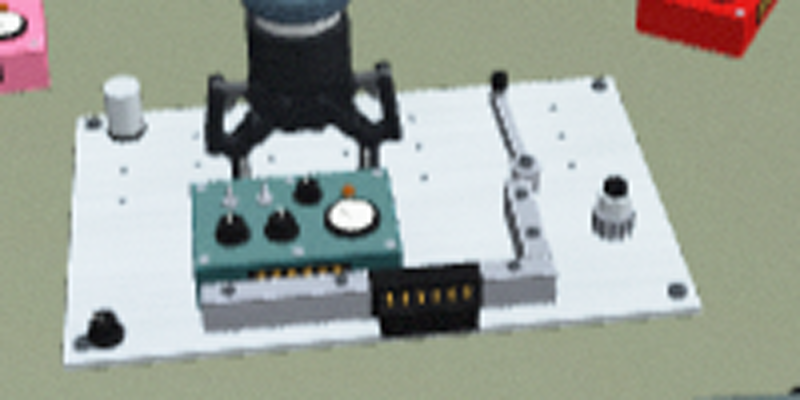

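```bash
python3 -m jog '[[[10,0,0],[0,0,0],1],[[35,0,0],[0,0,0],1],[[40,0,-35],[0,0,0],1],[[40,0,-70],[0,0,0],0.5],[[40,-30,-90],[0,0,0],0],[[40,-65,-90],[0,0,0],0],[[30,-100,-90],[0,0,0],0],[[0,-128,-90],[0,0,0],0],[[-30,-128,-90],[0,0,0],0],[[-64,-128,-90],[0,0,0],0],[[-64,-128,-90],[0,0,0],0],[[-64,-128,-90],[0,0,0],0]]'
python3 -c "
from h import *
stat();p,c=box();crop('pics/t4.png',p)
p,d=camera('wrist');cv2.imwrite('pics/w4.png',p[:,:,::-1])"
```

```text
time_s: 5.65
eef_pos: [0.6037, -0.2068, 0.1205]
eef_rot: [0.0, -0.034, 0.999, -0.001]
wrist_force: [-0.7, 0.1, 0.4]
opening: -0.0
t 5.65 tcp jig [[  41.5 -194.8]] z 120.5 rot err [-0.002  0.001  0.003] F [-0.7  0.1  0.4] op -0.0
box jig [[ 56.8 -38.9]] size [58.  67.9] yaw 0.41 corners [[28.0, -5.0], [28.0, -73.0], [86.0, -73.0], [86.0, -5.0]]
```

View pics/t4.png

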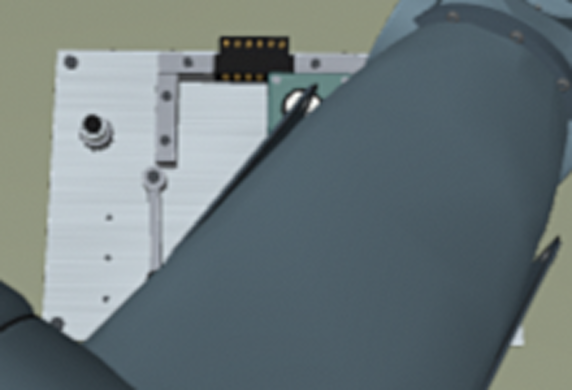

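View pics/w4.png

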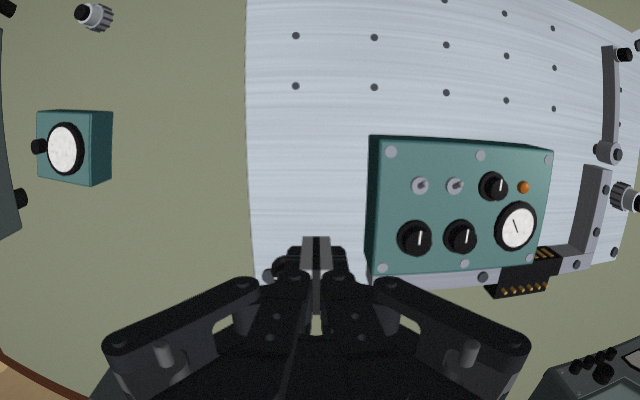

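```bash
python3 -c "
from h import *
print(np.round(get_obs()['q'],2))
c=get_calibration('top');print(w2j(ray(c,(405,148),.02)*1000), w2j(ray(c,(480,238),.02)*1000),w2j(ray(c,(407,242),.03)*1000),w2j(ray(c,(256,170),.04)*1000))
p,d=camera('scene');cv2.imwrite('pics/s4.png',cv2.resize(p[130:280,200:400,::-1],None,fx=4,fy=4,interpolation=2))"
```

```text
[-0.52  0.44  1.54 -0.    1.16 -2.15]
[[ 100.08033028 -218.51271558]] [[-133.30806679 -394.7222848 ]] [[-146.65344746 -211.66673637]] [[ 29.27708092 162.99921672]]
```

View pics/s4.png

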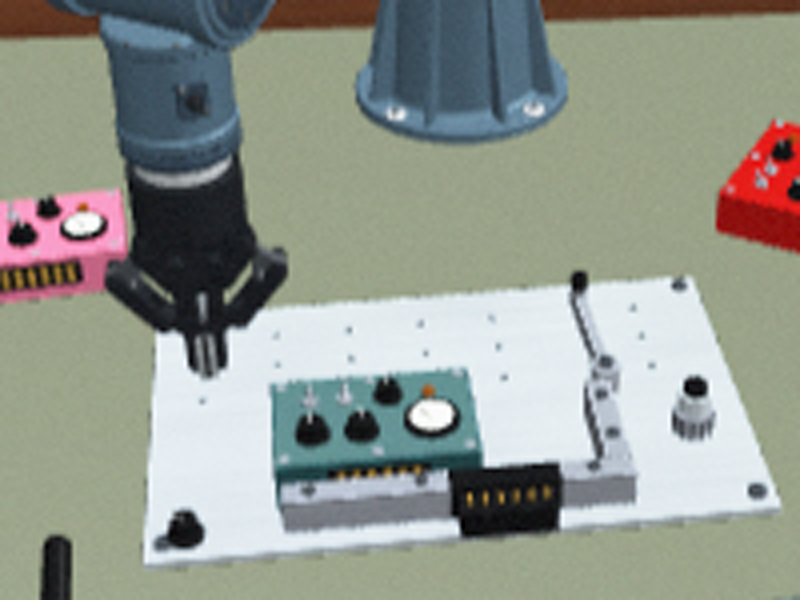

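```bash
python3 -m jog '[[[0,0,0],[0,0,0.12],0],[[0,0,0],[0,0,0.24],0],[[0,0,0],[0,0,0.36],0],[[0,0,0],[0,0,0.48],0],[[0,0,0],[0,0,0.6],0],[[0,0,0],[0,0,0.72],0],[[0,0,0],[0,0,0.84],0],[[0,0,0],[0,0,0.96],0],[[0,0,0],[0,0,1.08],0],[[0,0,0],[0,0,1.2],0],[[0,0,0],[0,0,1.32],0],[[0,0,20],[0,0,1.44],0],[[0,0,45],[0,0,1.56],0],[[0,0,65],[0,0,1.573],0],[[0,0,78],[0,0,1.573],0],[[0,0,78],[0,0,1.573],0],[[0,0,78],[0,0,1.573],0]]'
python3 -c "
from h import *
stat()
p,d=camera('scene');cv2.imwrite('pics/s5.png',cv2.resize(p[130:280,200:400,::-1],None,fx=4,fy=4,interpolation=2))
p,d=camera('wrist');cv2.imwrite('pics/w5.png',p[:,:,::-1])"
```

```text
time_s: 7.22
eef_pos: [0.6009, -0.2063, 0.0425]
eef_rot: [-0.001, 0.683, 0.73, -0.001]
wrist_force: [-0.2, 0.6, 0.4]
opening: 0.0
t 7.22 tcp jig [[  38.8 -194.2]] z 42.5 rot err [-2.00e-03 -1.00e-03 -1.57e+00] F [-0.2  0.6  0.4] op 0.0
```

View pics/s5.png

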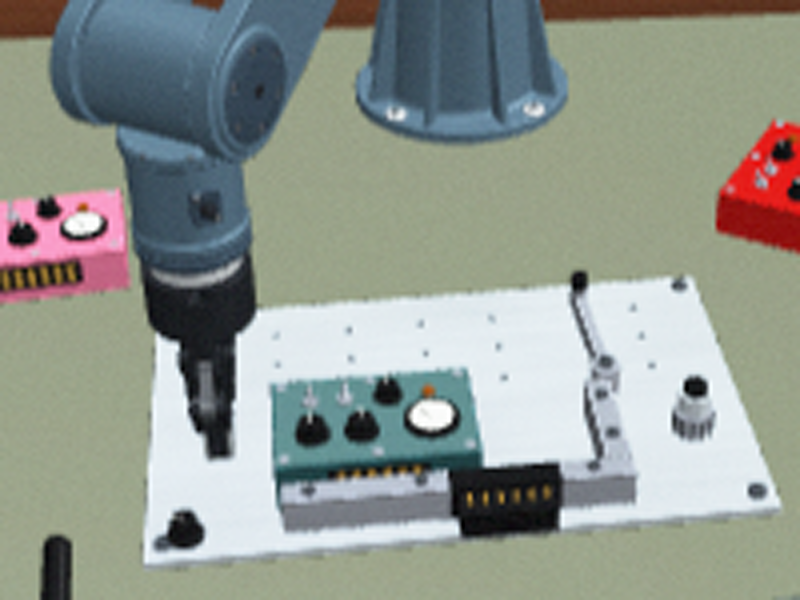

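View pics/w5.png

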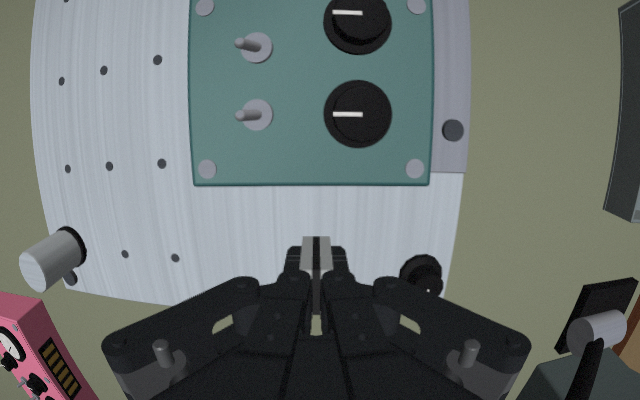

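```bash
python3 -m jog '[[[10,0,0],[0,0,0],0],[[20,0,0],[0,0,0],0],[[26,0,0],[0,0,0],0],[[32,0,0],[0,0,0],0],[[38,0,0],[0,0,0],0],[[44,0,0],[0,0,0],0],[[50,0,0],[0,0,0],0],[[56,0,0],[0,0,0],0],[[62,0,0],[0,0,0],0],[[68,0,0],[0,0,0],0],[[74,0,0],[0,0,0],0],[[80,0,0],[0,0,0],0],[[86,0,0],[0,0,0],0],[[92,0,0],[0,0,0],0],[[97,0,0],[0,0,0],0],[[101,0,0],[0,0,0],0],[[105,0,0],[0,0,0],0],[[107,0,0],[0,0,0],0],[[107,0,0],[0,0,0],0]]'
python3 -c "
from h import *
stat()
p,d=camera('scene');cv2.imwrite('pics/s6.png',cv2.resize(p[130:280,200:400,::-1],None,fx=4,fy=4,interpolation=2))
p,d=camera('wrist');cv2.imwrite('pics/w6.png',p[:,:,::-1])"
```

```text
time_s: 8.9
eef_pos: [0.5963, -0.1005, 0.0449]
eef_rot: [0.002, 0.683, 0.73, -0.0]
wrist_force: [1.1, -4.2, 3.2]
opening: 0.001
t 8.9 tcp jig [[ 41.  -88.3]] z 44.9 rot err [-1.00e-03  5.00e-03 -1.57e+00] F [ 1.1 -4.2  3.2] op 0.0
```

View pics/s6.png

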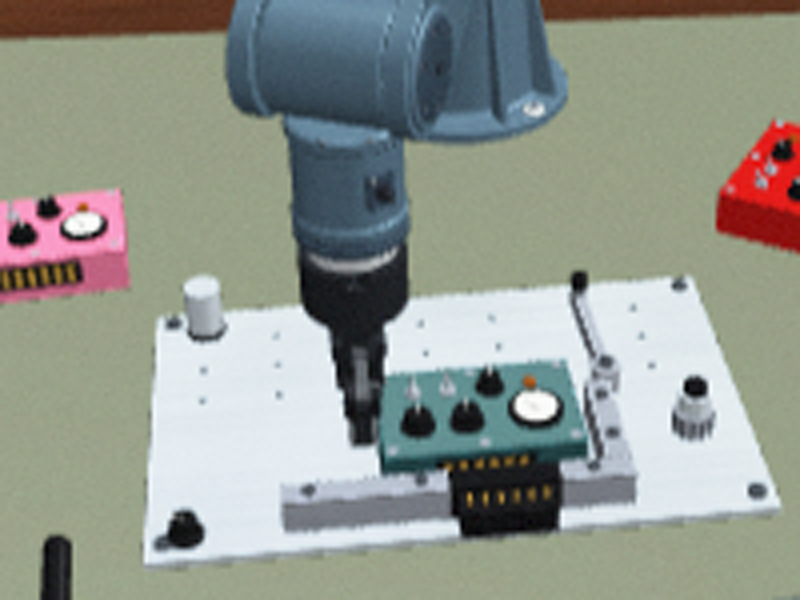

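View pics/w6.png

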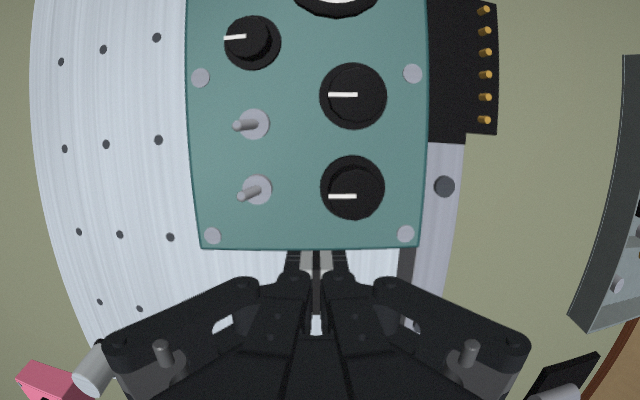

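```bash
python3 -m jog '[[[4,0,2],[0,0,0],0],[[7,0,2],[0,0,0],0],[[9,0,2],[0,0,0],0],[[11,0,2],[0,0,0],0],[[12,0,2],[0,0,0],0],[[13,0,2],[0,0,0],0],[[13,0,2],[0,0,0],0]]'
python3 -c "
from h import *
stat()"
```

```text
time_s: 9.58
eef_pos: [0.5964, -0.0895, 0.0437]
eef_rot: [0.004, 0.683, 0.73, -0.001]
wrist_force: [0.0, -9.5, 4.4]
opening: 0.001
t 9.58 tcp jig [[ 41.8 -77.3]] z 43.7 rot err [-1.00e-03  9.00e-03 -1.57e+00] F [ 0.  -9.5  4.4] op 0.0
```

```bash
python3 -m jog '[[[-10,0,0],[0,0,0],0],[[-25,0,0],[0,0,0],0],[[-30,0,-35],[0,0,0],0],[[-30,-20,-70],[0,0,-0.1],0],[[-30,-60,-80],[0,0,-0.22],0],[[-20,-100,-80],[0,0,-0.34],0],[[10,-110,-80],[0,0,-0.46],0],[[40,-110,-80],[0,0,-0.58],0.5],[[70,-110,-80],[0,0,-0.7],1],[[87,-110,-80],[0,0,-0.82],1],[[87,-110,-80],[0,0,-0.94],1],[[87,-110,-80],[0,0,-1.06],1],[[87,-110,-80],[0,0,-1.18],1],[[87,-110,-80],[0,0,-1.3],1],[[87,-110,-80],[0,0,-1.42],1],[[87,-110,-80],[0,0,-1.54],1],[[87,-110,-80],[0,0,-1.575],1],[[87,-110,-80],[0,0,-1.575],1],[[87,-110,-80],[0,0,-1.575],1]]'
python3 -c "
from h import *
stat()
p,d=camera('scene');cv2.imwrite('pics/s7.png',cv2.resize(p[130:280,200:400,::-1],None,fx=4,fy=4,interpolation=2))
p,d=camera('wrist');cv2.imwrite('pics/w7.png',p[:,:,::-1])"
```

```text
time_s: 11.17
eef_pos: [0.4801, -0.0097, 0.1222]
eef_rot: [0.002, -0.034, 0.999, -0.003]
wrist_force: [-0.2, -0.5, 0.3]
opening: 1.002
t 11.17 tcp jig [[-69.    9.9]] z 122.2 rot err [-0.006  0.004  0.003] F [-0.2 -0.5  0.3] op 1.0
```

View pics/s7.png

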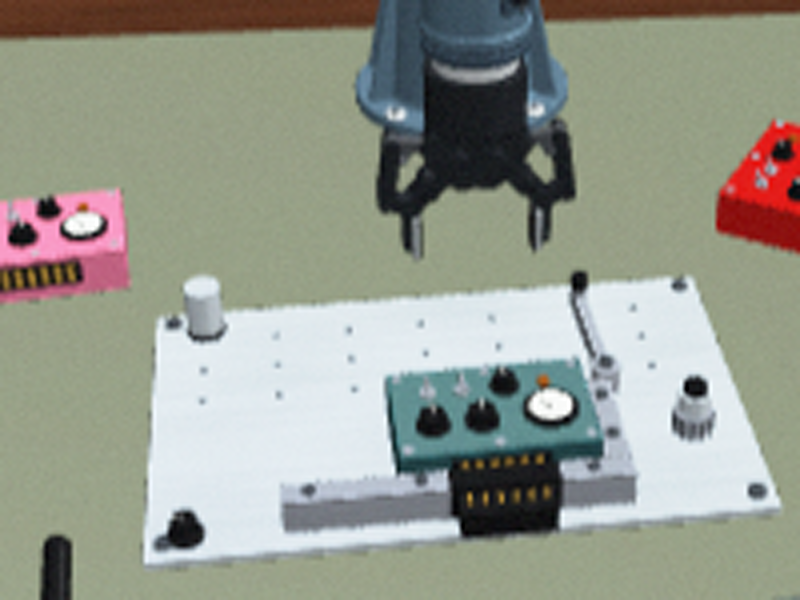

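View pics/w7.png

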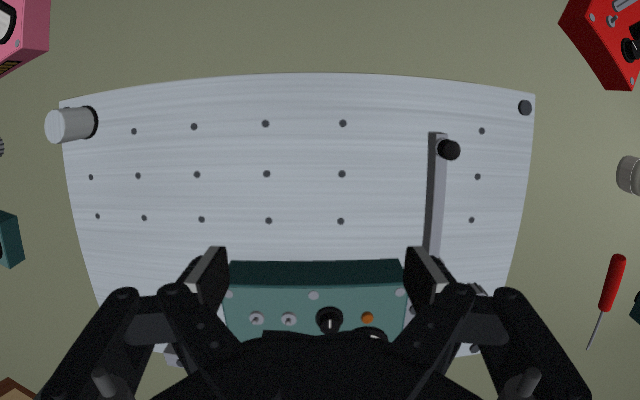

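```bash
python3 -m jog '[[[0,-5,30],[0,0,0],1],[[0,-5,65],[0,0,0],1],[[0,-5,85],[0,0,0],1],[[-5,-5,91],[0,0,0],1],[[-15,-5,91],[0,0,0],1],[[-25,-5,91],[0,0,0],1],[[-32,-5,91],[0,0,0],1],[[-36,-5,91],[0,0,0],1],[[-40,-5,91],[0,0,0],1],[[-43,-5,91],[0,0,0],1],[[-46,-5,91],[0,0,0],1],[[-48,-5,91],[0,0,0],1],[[-49,-5,91],[0,0,0],1],[[-50,-5,91],[0,0,0],1]]'
python3 -c "
from h import *
stat()
p,d=camera('scene');cv2.imwrite('pics/s8.png',cv2.resize(p[180:280,250:400,::-1],None,fx=5,fy=5,interpolation=2))"
```

```text
time_s: 12.43
eef_pos: [0.5285, -0.0113, 0.0313]
eef_rot: [-0.001, -0.034, 0.999, -0.003]
wrist_force: [-9.5, -0.2, 7.6]
opening: 0.997
t 12.43 tcp jig [[-20.8   5.2]] z 31.3 rot err [-0.005 -0.001  0.004] F [-9.5 -0.2  7.6] op 1.0
```

View pics/s8.png

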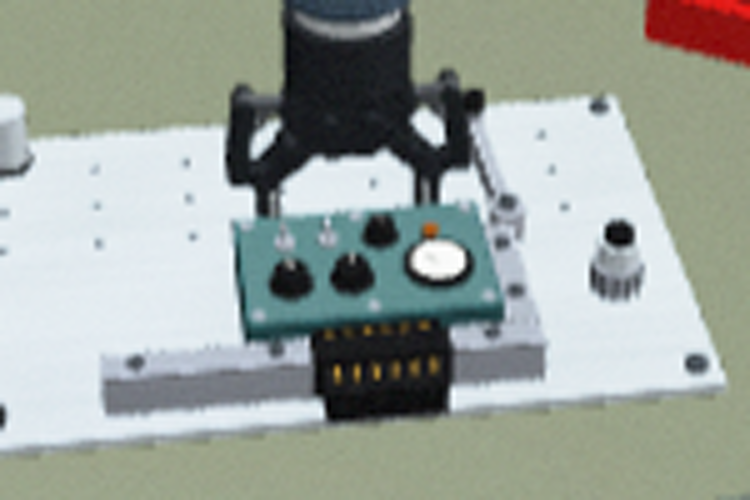

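```bash
python3 -m jog '[[[-1,0,0],[0,0,0],1],[[-2,0,0],[0,0,0],1],[[-2,0,0],[0,0,0],1]]'; python3 -m jog '[[[-1,0,0],[0,0,0],1],[[-2,0,0],[0,0,0],1],[[-2,0,0],[0,0,0],1]]'
python3 -c "
from h import *
stat()"
```

```text
time_s: 12.73
eef_pos: [0.5286, -0.011, 0.0311]
eef_rot: [-0.003, -0.035, 0.999, -0.002]
wrist_force: [-8.9, -1.7, 7.9]
opening: 1.0
time_s: 12.98
eef_pos: [0.5285, -0.0109, 0.0309]
eef_rot: [-0.005, -0.035, 0.999, -0.002]
wrist_force: [-9.9, -2.5, 9.1]
opening: 0.997
t 12.98 tcp jig [[-20.8   5.5]] z 30.9 rot err [-0.004 -0.011  0.004] F [-9.9 -2.5  9.1] op 1.0
```

```bash
python3 -m jog '[[[15,0,0],[0,0,0],1],[[50,0,0],[0,0,0],1],[[55,0,-35],[0,0,0],1],[[55,0,-75],[0,0,0],0.5],[[55,30,-100],[0,0,0.12],0],[[50,70,-100],[0,0,0.24],0],[[46,110,-100],[0,0,0.36],0],[[46,140,-100],[0,0,0.48],0],[[46,140,-100],[0,0,0.6],0],[[46,140,-100],[0,0,0.72],0],[[46,140,-100],[0,0,0.84],0],[[46,140,-100],[0,0,0.96],0],[[46,140,-100],[0,0,1.08],0],[[46,140,-100],[0,0,1.2],0],[[46,140,-100],[0,0,1.32],0],[[46,140,-100],[0,0,1.44],0],[[46,140,-100],[0,0,1.56],0],[[46,140,-100],[0,0,1.575],0],[[46,140,-100],[0,0,1.575],0]]'
python3 -c "
from h import *
stat();print(get_obs()['q'].round(2));p,c=box();crop('pics/t9.png',p,c)
p,d=camera('wrist');cv2.imwrite('pics/w9.png',p[:,:,::-1])"
```

```text
time_s: 14.57
eef_pos: [0.4743, 0.1262, 0.1311]
eef_rot: [-0.002, 0.683, 0.731, -0.005]
wrist_force: [0.2, -0.2, 0.1]
opening: -0.002
t 14.57 tcp jig [[-66.  145.9]] z 131.1 rot err [-0.011 -0.004 -1.568] F [ 0.2 -0.2  0.1] op -0.0
[ 0.02  0.14  1.91 -0.01  1.11 -0.04]
box jig [[39.1  9.1]] size [103.3 147.9] yaw -0.37 corners [[-12.0, 83.0], [-13.0, -64.0], [90.0, -65.0], [91.0, 83.0]]
```

View pics/t9.png

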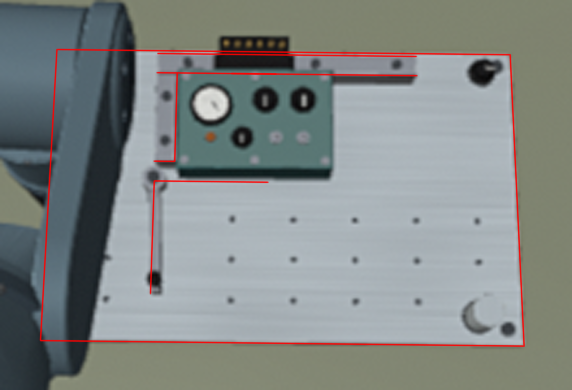

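View pics/w9.png

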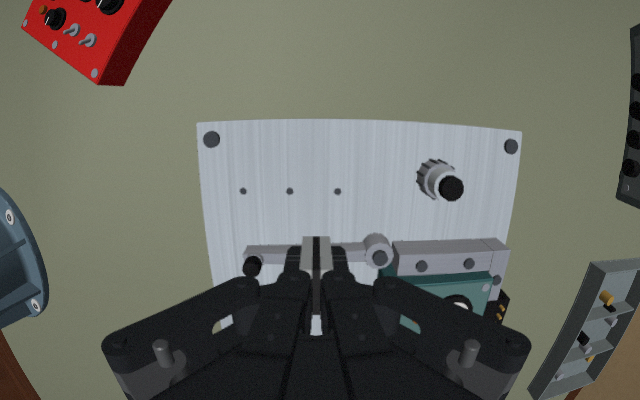

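```bash
python3 -m jog '[[[-35,15,0],[0,0,0],0],[[-70,30,0],[0,0,0],0],[[-105,45,0],[0,0,0],0],[[-140,60,0],[0,0,0],0],[[-175,75,0],[0,0,0],0],[[-210,90,0],[0,0,0],0],[[-245,104,0],[0,0,0],0],[[-252,106,20],[0,0,0],0],[[-252,106,55],[0,0,0],0],[[-252,106,80],[0,0,0],0],[[-252,106,89],[0,0,0],0],[[-245,106,89],[0,0,0],0],[[-238,106,89],[0,0,0],0],[[-233,106,89],[0,0,0],0],[[-229,106,89],[0,0,0],0],[[-226,106,89],[0,0,0],0],[[-226,106,89],[0,0,0],0]]'
python3 -c "
from h import *
stat()
p,d=camera('wrist');cv2.imwrite('pics/w10.png',p[:,:,::-1])"
```

```text
time_s: 16.08
eef_pos: [0.5952, -0.0918, 0.0431]
eef_rot: [-0.001, 0.682, 0.731, -0.005]
wrist_force: [0.7, 0.0, 0.6]
opening: 0.002
t 16.08 tcp jig [[ 40.5 -79.4]] z 43.1 rot err [-0.01  -0.003 -1.566] F [0.7 0.  0.6] op 0.0
```

View pics/w10.png

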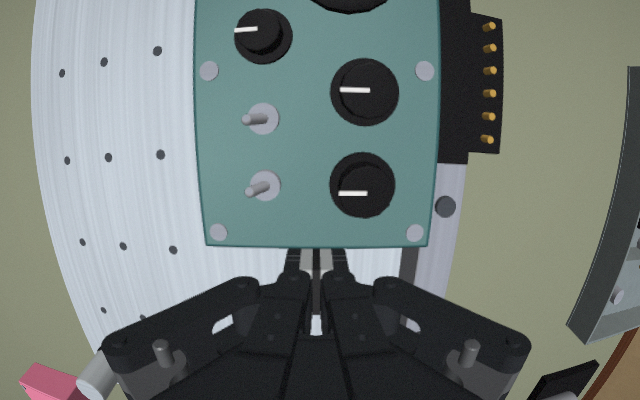

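Nearly in contact; the box sits flush along the rail. Now push gently in 1 mm steps.

```bash
for i in 1; do python3 -m jog '[[[1,0,0],[0,0,0],0],[[2,0,0],[0,0,0],0],[[3,0,0],[0,0,0],0],[[3,0,0],[0,0,0],0]]'; python3 -m jog '[[[1,0,0],[0,0,0],0],[[2,0,0],[0,0,0],0],[[2,0,0],[0,0,0],0]]';python3 -m jog '[[[1,0,0],[0,0,0],0],[[2,0,0],[0,0,0],0],[[2,0,0],[0,0,0],0]]'; python3 -c "
from h import *
stat()"; done
```

```text
time_s: 16.47
eef_pos: [0.5952, -0.09, 0.0433]
eef_rot: [-0.0, 0.682, 0.731, -0.005]
wrist_force: [-0.4, -3.5, 0.9]
opening: 0.001
time_s: 16.72
eef_pos: [0.5951, -0.0888, 0.0433]
eef_rot: [-0.0, 0.682, 0.731, -0.005]
wrist_force: [0.1, -5.7, 0.3]
opening: 0.003
time_s: 16.97
eef_pos: [0.595, -0.0888, 0.0434]
eef_rot: [0.001, 0.682, 0.731, -0.006]
wrist_force: [-2.0, -10.2, 0.1]
opening: 0.0
t 16.97 tcp jig [[ 40.5 -76.5]] z 43.4 rot err [-0.014  0.002 -1.567] F [ -2.  -10.2   0.1] op 0.0
```

```bash
python3 -m jog '[[[-8,0,0],[0,0,0],0],[[-22,0,0],[0,0,0],0],[[-26,0,-35],[0,0,0],0],[[-26,0,-70],[0,0,0],0],[[-15,-5,-88],[0,0,0],0],[[20,-20,-88],[0,0,0],0],[[55,-35,-88],[0,0,0],0],[[90,-50,-88],[0,0,0],0],[[125,-65,-88],[0,0,0],0],[[160,-80,-88],[0,0,0],0],[[195,-95,-88],[0,0,0],0],[[222,-107,-88],[0,0,0],0],[[222,-107,-60],[0,0,0],0],[[222,-107,-30],[0,0,0],0],[[222,-107,-8],[0,0,0],0],[[222,-107,-3],[0,0,0],0],[[222,-107,-3],[0,0,0],0]]'
python3 -c "
from h import *
stat();p,c=box();crop('pics/t11.png',p,c)
p,d=camera('scene');cv2.imwrite('pics/s11.png',cv2.resize(p[150:280,250:420,::-1],None,fx=4.5,fy=4.5,interpolation=2))"
```

```text
time_s: 18.38
eef_pos: [0.4716, 0.125, 0.0434]
eef_rot: [-0.001, 0.682, 0.731, -0.008]
wrist_force: [0.1, 0.4, 0.6]
opening: 0.003
t 18.38 tcp jig [[-68.8 144.9]] z 43.4 rot err [-0.017 -0.002 -1.567] F [0.1 0.4 0.6] op 0.0
box jig [[38.2 10.6]] size [104.3 145.9] yaw -0.32 corners [[-14.0, 84.0], [-14.0, -62.0], [90.0, -63.0], [91.0, 83.0]]
```

View pics/s11.png

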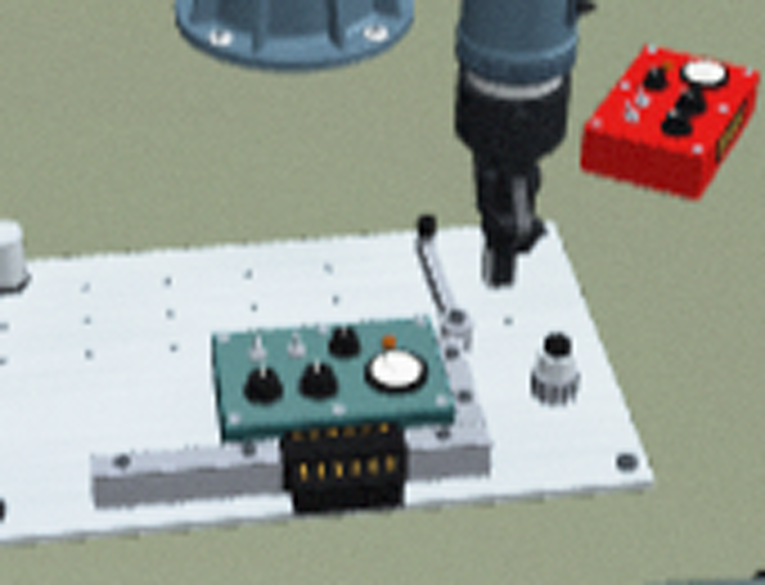

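```bash
python3 -c "
from h import *
for i,t in enumerate(np.linspace(1.6,0,15)):
    d=17 if i<14 else 16
    s,c=np.sin(t),np.cos(t)
    p=np.array([-17,105])+55*np.array([-s,-c])+d*np.array([-c,s])
    print(round(t,2),'tool x',round(p[1]-144.9),'y',round(p[0]+68.8),'turn',round(t-1.571,2))
"
```

```text
1.6 tool x -21 y -3 turn 0.03
1.49 tool x -28 y -4 turn -0.09
1.37 tool x -34 y -5 turn -0.2
1.26 tool x -41 y -6 turn -0.31
1.14 tool x -47 y -5 turn -0.43
1.03 tool x -54 y -4 turn -0.54
0.91 tool x -60 y -2 turn -0.66
0.8 tool x -66 y 1 turn -0.77
0.69 tool x -72 y 4 turn -0.89
0.57 tool x -77 y 8 turn -1.0
0.46 tool x -82 y 12 turn -1.11
0.34 tool x -86 y 17 turn -1.23
0.23 tool x -90 y 23 turn -1.34
0.11 tool x -93 y 29 turn -1.46
0.0 tool x -95 y 36 turn -1.57
```

```bash
python3 -m jog '[[[-8,-2,5],[0,0,0],0],[[-16,-3,5],[0,0,0],0],[[-21,-3,5],[0,0,0],0],[[-28,-4,5],[0,0,-0.09],0],[[-34,-5,5],[0,0,-0.2],0],[[-41,-6,5],[0,0,-0.31],0],[[-47,-5,5],[0,0,-0.43],0],[[-54,-4,5],[0,0,-0.54],0],[[-60,-2,5],[0,0,-0.66],0],[[-66,1,5],[0,0,-0.77],0],[[-72,4,5],[0,0,-0.89],0],[[-77,8,5],[0,0,-1.0],0],[[-82,12,5],[0,0,-1.11],0],[[-86,17,5],[0,0,-1.23],0],[[-90,23,5],[0,0,-1.34],0],[[-93,29,5],[0,0,-1.46],0],[[-94,32,5],[0,0,-1.53],0],[[-94,32,5],[0,0,-1.57],0]]'
python3 -c "
from h import *
stat()
p,d=camera('scene');cv2.imwrite('pics/s12.png',cv2.resize(p[150:280,250:420,::-1],None,fx=4.5,fy=4.5,interpolation=2))
p,d=camera('wrist');cv2.imwrite('pics/w12.png',p[:,:,::-1])"
```

```text
time_s: 19.98
eef_pos: [0.5126, 0.0323, 0.042]
eef_rot: [-0.003, -0.035, 0.999, -0.005]
wrist_force: [-0.6, -0.2, 0.1]
opening: -0.002
t 19.98 tcp jig [[-33.9  49.7]] z 42.0 rot err [-0.01  -0.007  0.005] F [-0.6 -0.2  0.1] op -0.0
```

View pics/s12.png

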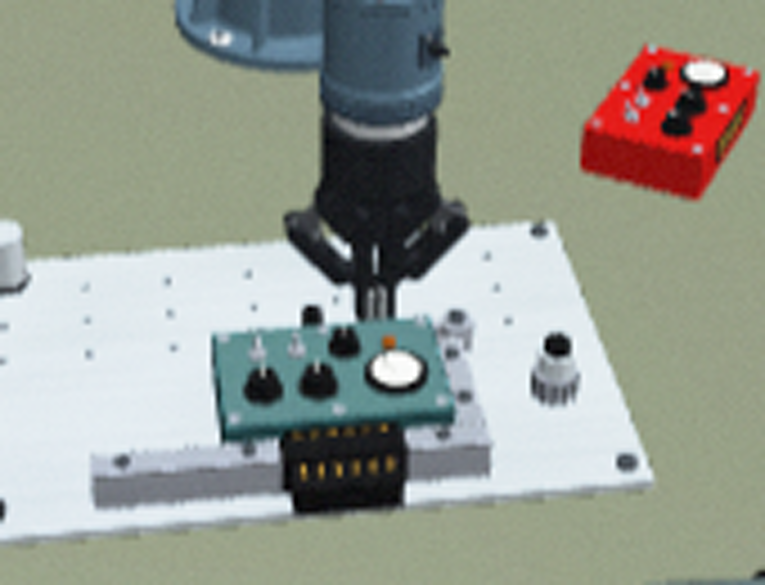

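View pics/w12.png

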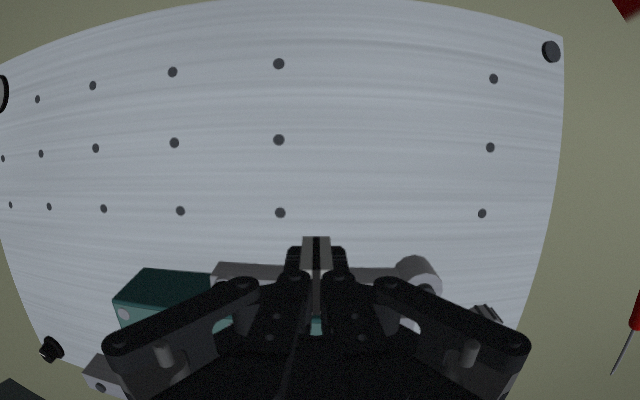

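```bash
python3 -m jog '[[[-1,0,2],[0,0,0],0],[[-2,0,2],[0,0,0],0],[[-3,0,2],[0,0,0],0],[[-3,0,2],[0,0,0],0]]'; python3 -m jog '[[[-1,0,0],[0,0,0],0],[[-2,0,0],[0,0,0],0],[[-2,0,0],[0,0,0],0]]'; python3 -c "
from h import *
stat()"
```

```text
time_s: 20.42
eef_pos: [0.514, 0.0324, 0.0398]
eef_rot: [-0.005, -0.033, 0.999, -0.005]
wrist_force: [-6.6, -2.5, 5.3]
opening: -0.003
time_s: 20.67
eef_pos: [0.5141, 0.0324, 0.0395]
eef_rot: [-0.007, -0.033, 0.999, -0.005]
wrist_force: [-8.5, -2.7, 7.2]
opening: -0.001
t 20.67 tcp jig [[-32.4  49.7]] z 39.5 rot err [-0.01  -0.015  0.001] F [-8.5 -2.7  7.2] op -0.0
```

```bash
python3 -m jog '[[[8,0,0],[0,0,0],0],[[40,0,0],[0,0,0],0],[[50,0,-35],[0,0,0],0],[[50,20,-75],[0,0,0],0],[[50,55,-115],[0,0,0],0],[[50,90,-150],[0,0,0],0],[[50,130,-160],[0,0,0],0],[[50,170,-160],[0,0,0],0],[[50,200,-160],[0,0,0],0],[[50,230,-160],[0,0,0],0],[[50,230,-160],[0,0,0],0],[[50,230,-160],[0,0,0],0]]'; python3 -c "
from h import *
stat();p,c=box();crop('pics/t13.png',p,c)
q,d=camera('scene');cv2.imwrite('pics/s13.png',cv2.resize(q[150:280,220:410,::-1],None,fx=4.2,fy=4.2,interpolation=2));cv2.imwrite('pics/t13f.png',p)"
```

```text
time_s: 21.67
eef_pos: [0.4507, 0.2622, 0.1978]
eef_rot: [-0.007, -0.035, 0.999, -0.005]
wrist_force: [-0.1, 0.0, -0.2]
opening: -0.001
t 21.67 tcp jig [[-80.7 283.2]] z 197.8 rot err [-0.01  -0.014  0.005] F [-0.1  0.  -0.2] op -0.0
box jig [[38.6 10.6]] size [103.5 145.9] yaw -0.32 corners [[-13.0, 84.0], [-14.0, -62.0], [90.0, -63.0], [91.0, 83.0]]
```

View pics/t13.png

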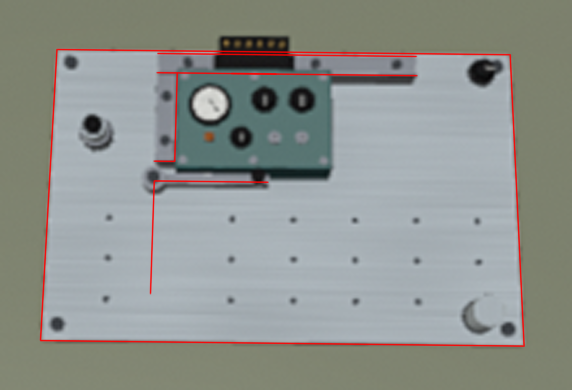

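View pics/s13.png

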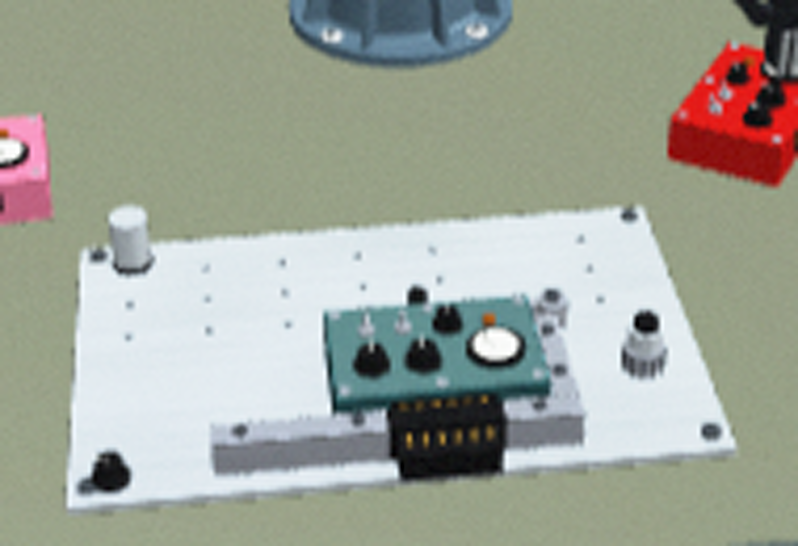

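```bash
python3 -c "
from bench import *
print(hand_in())"
```

```text
the job is handed in; nothing more can be done
None
```

The box is set up in the jig with the gate shut, and I handed the job in at about 21.8 s. No verdict was reported.

**What I did:**
- With the fingers open I pushed the box's front square and up to the rail.
- With the fingers shut I pushed its right end to the stop.
- I pushed the front again until the arm would go no further at about 10 N, then the right end again until it was blocked at about 10 N.
- Only then did I swing the gate round. It was blocked at about 8 N, where its shut position should be. I backed the arm well clear afterwards.

**Last checks (top camera, jig frame):**
- **Box position:** the back corners are at x 90–91 mm, where the rail face is at 90. The centre y is 10.6 mm against 10.
- **Squareness:** about -0.3° to the jig.
- **Gate:** lies along its shut line in the picture; I did not measure its angle.
- **Robot:** stands clear, with wrist force about 0.
- **Other things:** those on the plate look unmoved in both views. I did not check the bench items one by one.

**Disagreements:**
- The measured box outline came out 103.5 x 146 mm instead of 100 x 150 mm. The front edge reads about 3 mm too far forward and the right edge about 2 to 3 mm short. The measured centre x of 38.6 mm (against 40) is therefore biased, so I relied on the back edge and the blocked pushes.
- The first push against the stop appears to have left the box about 1 mm short, which is why I pushed again.

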